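# Lock a drive into its test cradle and start the test

## Task

One of the two test cradles on the desk has a drive lying in it. With a fingertip, push the upright tabs of that cradle's two swing arms round until both arms lie squarely across the drive, and only then press the push button on the same cradle all the way down and let it come back up. Do not lift or shift the drive, and leave the empty cradle and everything else on the desk as they are.

Things in the scene. Friction and masses are not known exactly. Their poses are not given: they have to be found in the camera images.
- loaded: The test cradle that holds the drive: black plate 220 (x) x 150 (y) x 8 mm fixed to the desk; origin at the centre of its underside, x along the long side, away from the robot at yaw 0. Low corner lips (14 mm above the table) round the drive. Arm posts at x +25, y +54 mm (far) and x -25, y -54 mm (near). Push button at x -82, y +44. A block 30 x 22 mm, top 20 mm up, at x +93, y -30.
- loaded_far_arm (a joint): The far swing arm of the loaded cradle. Value in rad: 0 = arm points along the cradle's +x (open); it grows clockwise seen from above; 1.571 = arm lies squarely across the cradle and drive. Range -0.6 to 2.1, no stop or click at 1.571; friction hinge, about 1.1 N at the tab, stays where it is left.
- loaded_near_arm (a joint): The near swing arm of the loaded cradle. Value in rad: 0 = arm points along the cradle's -x (open); it grows clockwise seen from above; 1.571 = arm lies squarely across the cradle and drive. Range -0.6 to 2.1, no stop or click at 1.571; friction hinge, about 1.1 N at the tab, stays where it is left. Same shape as the far arm, turned by half a turn.
- loaded_far_pivot (a point): Pivot axis of the loaded cradle's far arm, 22 mm above the table (underside of the arm); axes as the cradle's.
- loaded_near_pivot (a point): Pivot axis of the loaded cradle's near arm, 22 mm above the table; axes as the cradle's.
- loaded_far_tab (a point): Middle of the far arm's upright tab, 63 mm from the pivot axis, 48 mm above the table; its x axis points outward along the arm. The arm is a flat aluminium bar 78 mm long, 16 wide, 6 thick, its top 28 mm above the table; at its outer end an upright tab to push on, on its centre line: 48 to 78 mm from the pivot, 6 mm thick, top 64 mm above the table.
- loaded_near_tab (a point): Middle of the near arm's upright tab, 63 mm from the pivot axis, 48 mm above the table; its x axis points outward along the arm.
- loaded_button (a joint): The loaded cradle's round grey push button, 28 mm across, in a grey housing; value is how far it is pressed down, 0 to 0.006 m; springs back; fully down takes about 5 N.
- loaded_button_top (a point): Centre of the top face of the loaded cradle's button (moves with it).
- drive_center (a point): Centre of the loose drive in the loaded cradle: a flat aluminium case 100 x 70 x 10 mm with a blank paper label, its long side along the cradle's x, top 18 mm above the table, 80 to 170 g.
- empty: The other test cradle, without a drive, otherwise the same; origin at the centre of its underside. To be left alone.
- empty_far_tab (a point): Middle of the tab of the empty cradle's far arm (leave alone).
- empty_near_tab (a point): Middle of the tab of the empty cradle's near arm (leave alone).
- empty_button (a joint): The empty cradle's push button (leave alone); m pressed.
- spare_drive: A spare drive lying on the desk, 100 x 70 x 10 mm, origin at the centre of its underside. Bystander.
- screwdriver: A screwdriver about 160 mm long lying between the cradles, handle to its -x. Bystander.
- carton_low: Lower of two stacked flat black cartons, 130 x 95 x 30 mm, origin under its centre. Bystander.
- carton_mid: Upper of the two stacked cartons, same size, origin under its centre. Bystander.
- mug: White mug, 80 mm across, 90 mm tall, origin under its centre. Bystander.
- screw_tray: Grey open tray with four compartments, 110 x 80 x 22 mm, origin under its centre. Bystander.
- mouse: Black computer mouse, 100 x 58 x 32 mm, origin under its centre. Bystander.

How it is judged (in metres and radians):
On the way, in this order (a step that is already met when the one before it is completed fails the run):
1. both arms of the loaded cradle lie squarely across the drive (value of joint loaded_far_arm between 1.411 and 1.731 rad and value of joint loaded_near_arm between 1.411 and 1.731 rad), for 0.2 s.
2. the loaded cradle's button is pressed fully down (value of joint loaded_button above 0.0045 m), for 0.05 s.
At the end, for the whole second after the job is handed in: Both arms of the loaded cradle stand within 0.16 rad (9 degrees) of squarely across (1.571 rad) and at rest, its button was pressed at least 4.5 mm after that and is up again, and the drive still lies in its place (within 8 mm) (all of step 1 and velocity of joint each of loaded_far_arm, loaded_near_arm below 0.05 rad/s and value of joint loaded_button below 0.0015 m and distance of drive_center from where it was at the start of the episode below 0.008 m); the robot touches nothing.
It fails at once if the button is pressed before both arms lie across the drive (value of joint loaded_button above 0.003 m and not (value of joint loaded_far_arm between 1.411 and 1.731 rad and value of joint loaded_near_arm between 1.411 and 1.731 rad)).
It fails at once if the drive is lifted or pushed out of its place (more than 8 mm) (distance of drive_center from where it was at the start of the episode above 0.008 m).
It fails at once if the empty cradle is operated (an arm moved more than 10 mm at its tab, or its button pressed) (distance of any of empty_far_tab, empty_near_tab from where it was at the start of the episode above 0.01 m or value of joint empty_button above 0.003 m).
It fails at once if another thing on the desk is moved more than 15 mm (distance of any of spare_drive, screwdriver, carton_low, carton_mid, mug, screw_tray, mouse from where it was at the start of the episode above 0.015 m).
It also fails if it takes over 58 s, if anything falls off the work surface, if the arm or the gripper's body presses on something with over 40 N, if the wrist force passes 120 N, or if a joint passes its speed limit or range.

## Robot

A 6-joint arm with a two-finger parallel gripper is mounted at the origin on the work surface. World frame = base frame: x ahead of the robot, y to its left, z up, the work surface at z = 0. Lengths are in m, angles in degrees, forces in N, time in s.
With the tool pointing down it reaches from about 0.4 to 0.925 m from the base axis. Payload 3.4 kg.
Tool frame: the origin (TCP) lies midway between the tips of the shut fingers; the grasp point (between the pads) lies 19 mm behind it (ctrl.grip_depth is the distance from the TCP to the grasp point, in m); z points along the fingers, y is the direction in which the jaws open and shut (so a half turn about z gives the same grasp; the last joint's range is limited). The gripper opens to 85 mm and grips with 20 to 120 N. Pads are 22 mm wide; open, the fingers measure 114 mm over their backs; the gripper's body (76 mm by 85 mm) begins 54 mm behind the grasp point. The pads swing forward as they close: fully open they stand 13 mm farther back than shut.
Start: joints at [-68.153, 17.578, 86.31, -0, 76.112, -4.211], TCP at [0.253, -0.517, 0.231] pointing down, gripper open.
Joint ranges: [-179.03, 179.03], [-60, 130.46], [8.19, 133.38], [-81.62, 261.62], [5.75, 156.47], [-153.77, 153.77]. Speed limits (degrees/s): [147.25, 147.25, 180, 180, 180, 180].

## Interface

Orientations are given as a 3x3 rotation matrix whose columns are the frame's x, y, z axes.
In Python, from bench import ctrl, cams gives the robot as it stands.
- The arm moves only by the shell command python3 -m crank 'ROWS' [FORCE]. ROWS is JSON, one flat list of numbers, 7 for each row, row after row: the shift along the tool's x, y, z in cm, then the turn, a rotation vector about the tool's x, y, z in degrees, then the closure in counts, from 0 (fully open) to 255 (shut). A call has 1 to 20 rows; each row shifts and turns the commanded pose from where the row before left it, along the tool's axes as they then stand; what a row does not reach is not made up. A row lasts 1/10 s, in which the tool goes at most 50 mm and 8.59 degrees, less where a joint would pass 70% of its speed; a pose out of reach is approached as far as the arm can. A call with a gripper value outside its range is refused whole. The fingers move at their own pace and stop on an object; FORCE is the grip in N (left out, the last holds). Time passes only in rows, so rows that do not move let the fingers close. It gives the time, the measured TCP pose, the force and the opening at its end, in the units of the state.
- ctrl.get_state(): the state, without advancing time (a new reading comes with each control period).
- cams.read_camera(name): name is "scene" or "top"; returns a dict with "image" (420x560x3 uint8, red, green, blue), "fx", "fy", "cx", "cy" (pixels), "eye" and "rotation" of the camera in the world. Camera axes: x right, y down, z forward; pixel columns grow to the right and rows downward; lengths in m; the calibration is good to about 2 mm. A picture is of the moment at which its call begins. There is no depth.
- ctrl.hand_in(): hands the job in, once; it reports no verdict.
The state is a dict: "clock": time; "joint_pos": joint angles; "joint_vel": joint speeds; "tau": joint torques, N m; "tool_pos": TCP position; "tcp_rot": TCP orientation; "ft_force": force on the tool from outside, world axes, zero at the start; "ft_torque": the same for the moment, N m; "gripper_width": finger opening in m.
Only numpy, scipy, OpenCV 4.12 (cv2) and the standard library are available. Lean on these libraries where they do the work, as an engineer would, in place of code of your own. Each camera call takes 0.05 s, during which the arm holds its last target.

## Working session

There is one attempt and no reset: what is moved stays moved. The work goes in short steps, Python scripts to look and compute and a shell command to move; the robot and the scene stay as the last step left them, time stands still between calls to the robot, and variables do not carry over. Pictures are saved under pics/ and viewed, and the job is handed in when it is done.

```bash
ls; mkdir -p pics; python3 - <<'E'
from bench import ctrl,cams
import cv2
s=ctrl.get_state();print({k:s[k] for k in("clock","tool_pos","tcp_rot","ft_force","gripper_width")})
for n in("scene","top"):
    c=cams.read_camera(n);cv2.imwrite(f"pics/{n}0.png",c["image"][:,:,::-1]);print(n,{k:c[k] for k in c if k!="image"})
E
```

```text
pics
{'clock': 0.0, 'tool_pos': array([ 0.25229686, -0.51590979,  0.23037508]), 'tcp_rot': array([[ 8.98357006e-01,  4.39265378e-01, -7.85323532e-04],
       [ 4.39266058e-01, -8.98354953e-01,  1.92592189e-03],
       [ 1.40491522e-04, -2.07513139e-03, -9.99997837e-01]]), 'ft_force': array([ 0.01063692, -0.90970912, -0.42381045]), 'gripper_width': 0.08537508916152518}
scene {'fx': 393.12172463673414, 'fy': 393.12172463673414, 'cx': 280.34330413589055, 'cy': 214.58479132623626, 'eye': array([1.20801834, 0.01353163, 0.5731297 ]), 'rotation': array([[-0.09057779,  0.6589301 , -0.74673073],
       [ 0.99566116,  0.04386543, -0.0820651 ],
       [-0.0213195 , -0.75092406, -0.66004434]])}
top {'fx': 545.9437015015408, 'fy': 545.9437015015408, 'cx': 272.273904282567, 'cy': 207.95950491123594, 'eye': array([ 0.49209235, -0.07986804,  1.47672252]), 'rotation': array([[-0.00997921, -0.99772506,  0.06667173],
       [-0.99994732,  0.01011715,  0.00173165],
       [-0.00240223, -0.06665093, -0.99777346]])}
```

```bash
python3 - <<'E'
import cv2
for n in("scene","top"):
    i=cv2.imread(f"pics/{n}0.png");cv2.imwrite(f"pics/{n}0b.png",cv2.resize(i,(800,600),interpolation=cv2.INTER_CUBIC))
E
```

```text
(no output)
```

View pics/scene0b.png

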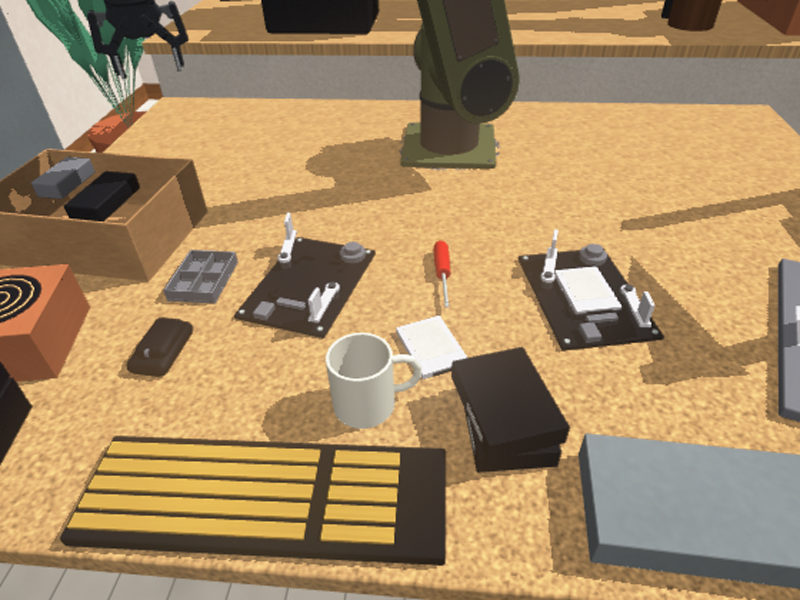

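View pics/top0b.png

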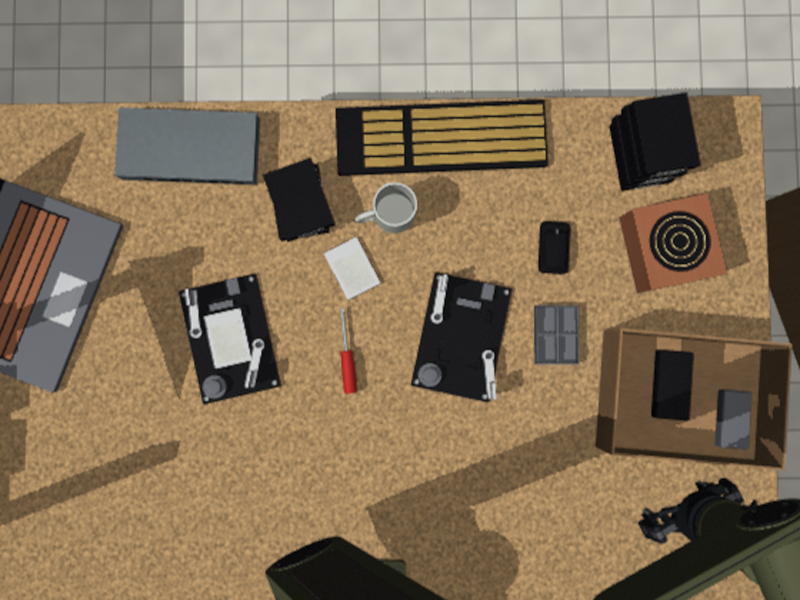

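The loaded cradle is the left one in the top view (about (228,338) in the 800-wide picture). The white label is visible and both arms look nearly open. I'll enlarge it.

```bash
python3 - <<'E'
import cv2
i=cv2.imread("pics/top0.png");cv2.imwrite("pics/topc.png",cv2.resize(i[185:290,115:205],None,fx=5.7,fy=5.7,interpolation=cv2.INTER_CUBIC))
i=cv2.imread("pics/scene0.png");cv2.imwrite("pics/scenec.png",cv2.resize(i[155:250,355:470],None,fx=6,fy=6,interpolation=cv2.INTER_CUBIC))
E
```

```text
(no output)
```

View pics/topc.png

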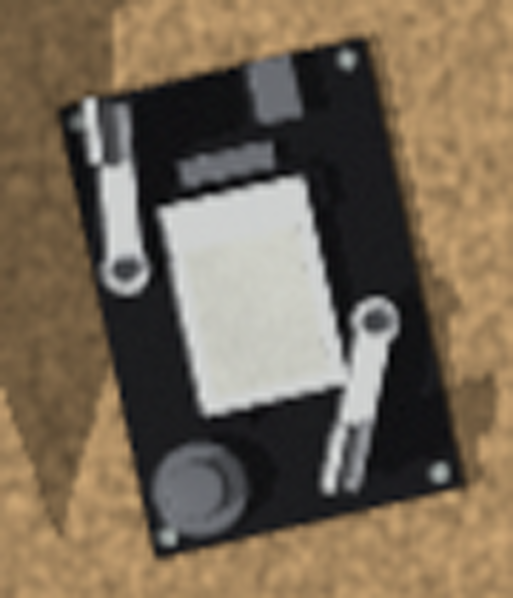

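View pics/scenec.png

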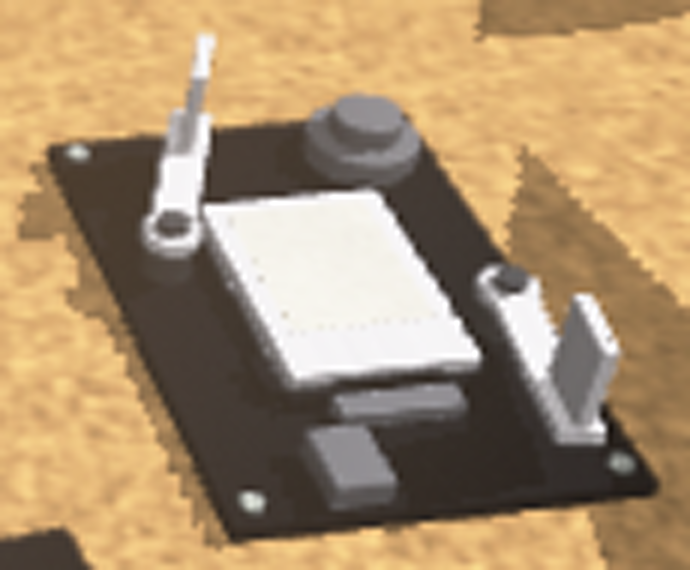

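```bash
cat > h.py <<'E'
import numpy as np
from bench import ctrl,cams
def proj(c,P):
    q=(np.atleast_2d(P)-c["eye"])@c["rotation"]
    return np.c_[c["fx"]*q[:,0]/q[:,2]+c["cx"],c["fy"]*q[:,1]/q[:,2]+c["cy"]]
def ray(c,uv,z):
    uv=np.atleast_2d(uv); d=np.c_[(uv[:,0]-c["cx"])/c["fx"],(uv[:,1]-c["cy"])/c["fy"],np.ones(len(uv))]@c["rotation"].T
    return c["eye"]+d*((z-c["eye"][2])/d[:,2])[:,None]
def crop(p,o,s): return np.array(o)+(np.array(p)+.5)/s-.5
E
python3 - <<'E'
from h import *
from scipy.optimize import least_squares
T=cams.read_camera("top");S=cams.read_camera("scene")
C=[[.11,.075,.008],[.11,-.075,.008],[-.11,-.075,.008],[-.11,.075,.008]]
t=crop([(66,108),(368,38),(465,486),(158,555)],(115,185),5.7)
s=crop([(655,490),(235,540),(50,148)],(355,155),6)
def W(p,L):
    c,n=np.cos(p[2]),np.sin(p[2]);L=np.array(L);return np.c_[p[0]+c*L[:,0]-n*L[:,1],p[1]+n*L[:,0]+c*L[:,1],L[:,2]]
f=lambda p:np.r_[(proj(T,W(p,C))-t).ravel(),(proj(S,W(p,C[:3]))-s).ravel()]
r=least_squares(f,[.5,.2,.2]);p=r.x;print("pose",p[:2],np.degrees(p[2]),r.fun.round(1))
f1=lambda p:f(p)[:8]; r1=least_squares(f1,[.5,.2,.2]);print("top only",r1.x,r1.fun.round(1))
piv=W(p,[[.025,.054,.03],[-.025,-.054,.03]]);print("piv",piv)
print("top piv px",ray(T,crop([(126,268),(377,318)],(115,185),5.7),.032)); print("scene piv",ray(S,crop([(512,280),(172,222)],(355,155),6),.032))
for n,c,uv in(("top",T,crop([(94,130),(340,457)],(115,185),5.7)),("scene",S,crop([(597,322),(204,52)],(355,155),6))):
    w=ray(c,uv,.064);d=(w-piv)[:,:2];a=np.degrees(np.arctan2(d[:,1],d[:,0]))-np.degrees(p[2])
    print(n,"tab",w,"r",np.hypot(*d.T),"joint",-a[0],(180-a[1]+180)%360-180)
B=W(p,[[-.082,.044,.02]]);print("button",B)
for z in(.02,.025,.03,.035):print(z,ray(T,crop((200,487),(115,185),5.7),z),ray(S,crop((370,115),(355,155),6),z))
print("drive c",ray(T,crop((253,295),(115,185),5.7),.018))
E
```

```text
pose [0.51754822 0.22416282] 12.345205728705817 [-1.5 -1.  -0.2 -1.1  0.3  0.  -0.7  0.5  0.7 -0.3 -1.2 -1.  -1.2 -0.3]
top only [0.51654073 0.22276805 0.21254263] [-0.9 -0.7  0.5 -0.7  0.7  0.5 -0.3  0.9]
piv [[0.53042489 0.28225922 0.03      ]
 [0.50467156 0.16606643 0.03      ]]
top piv px [[0.52956145 0.28201057 0.032     ]
 [0.5052233  0.16541939 0.032     ]]
scene piv [[0.53007913 0.28324327 0.032     ]
 [0.50385374 0.1667259  0.032     ]]
top tab [[0.59167563 0.28898618 0.064     ]
 [0.4423705  0.17664261 0.064     ]] r [0.06161904 0.06319238] joint 6.077727754132547 21.979847143785776
scene tab [[0.5904482  0.29022949 0.064     ]
 [0.43900764 0.18060669 0.064     ]] r [0.06055018 0.06725451] joint 4.781365987913502 24.83100349405015
button [[0.42803704 0.24961372 0.02      ]]
0.02 [[0.42755557 0.24985157 0.02      ]] [[0.41363841 0.25526441 0.02      ]]
0.025 [[0.42777708 0.24871985 0.025     ]] [[0.42081918 0.25307927 0.025     ]]
0.03 [[0.42799859 0.24758814 0.03      ]] [[0.42799995 0.25089413 0.03      ]]
0.035 [[0.42822011 0.24645642 0.035     ]] [[0.43518073 0.248709   0.035     ]]
drive c [[0.51668695 0.22591307 0.018     ]]
```

Everything agrees between the two cameras. Cradle pose is (0.517, 0.224), yaw 12.3°. Far arm is at about 5.5° and near arm at about 23°. The button top is at (0.428, 0.249), height about 30 mm. Next I shut the gripper and carry it over high.

```bash
python3 -m crank '[2,-1.2,0,0,0,0,255, 3.7,-2.3,0,0,0,0,255, 3.7,-2.3,0,0,0,0,255, 3.7,-2.3,0,0,0,0,255, 3.7,-2.3,0,0,0,0,255, 3.7,-2.3,0,0,0,0,255, 3.7,-2.3,0,0,0,0,255, 3.7,-2.3,0,0,0,0,255, 3.7,-2.3,0,0,0,0,255, 3.7,-2.3,0,0,0,0,255, 3.7,-2.8,0,0,0,0,255]' 30
python3 -m crank '[2.5,-3.1,0,0,0,-6,255, 2.2,-3.4,0,0,0,-6,255, 1.8,-3.6,0,0,0,-6,255, 1.4,-3.8,0,0,0,-6,255, 1,-3.9,0,0,0,-6,255]'
```

```text
clock: 1.3
tool_pos: [0.4954, -0.122, 0.2313]
tcp_rot: [[0.899, 0.439, 0.001], [0.439, -0.899, -0.0], [0.0, 0.001, -1.0]]
ft_force: [0.7, -0.6, 0.2]
gripper_width: -0.0001
clock: 1.8
tool_pos: [0.4562, 0.067, 0.2311]
tcp_rot: [[0.554, 0.832, 0.001], [0.832, -0.554, 0.0], [0.001, 0.0, -1.0]]
ft_force: [0.2, 0.5, -0.2]
gripper_width: 0.0
```

```bash
python3 -m crank '[4,-0.4,0,0,0,0,255, 4,-0.4,0,0,0,0,255, 4,-0.4,0,0,0,0,255, 4,-0.4,0,0,0,0,255, 4,-0.4,0,0,0,0,255, 4,-0.4,0,0,0,0,255, 4,-0.4,0,0,0,0,255, 0,0,2,0,0,-8.1,255, 0,0,2,0,0,-8.1,255, 0,0,2,0,0,-8.1,255, 0,0,2,0,0,-8.1,255, 0,0,2,0,0,-8.3,255, 0,0,0,0,0,0,255, 0,0,0,0,0,0,255, 0,0,0,0,0,0,255]'
python3 - <<'E'
from h import *;import cv2
for n,a in (("top",(slice(150,290),slice(80,220))),("scene",(slice(80,260),slice(330,500)))):
    i=cams.read_camera(n)["image"][a];cv2.imwrite(f"pics/{n}1.png",cv2.resize(i[:,:,::-1],None,fx=3.3 if n=="scene" else 4,fy=3.3 if n=="scene" else 4,interpolation=2))
print(ctrl.get_state()["joint_pos"])
E
```

```text
clock: 3.3
tool_pos: [0.5899, 0.3135, 0.1325]
tcp_rot: [[-0.115, 0.993, 0.002], [0.993, 0.115, 0.001], [0.001, 0.002, -1.0]]
ft_force: [-0.3, 0.7, -0.2]
gripper_width: -0.0001
[2.43600040e+01 2.93092996e+01 8.17985127e+01 7.51968540e-04
 6.87371409e+01 1.76867422e+01]
```

View pics/scene1.png

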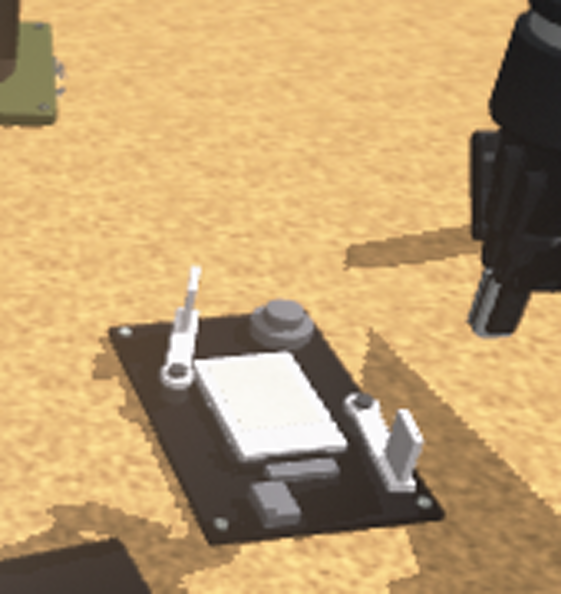

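View pics/top1.png

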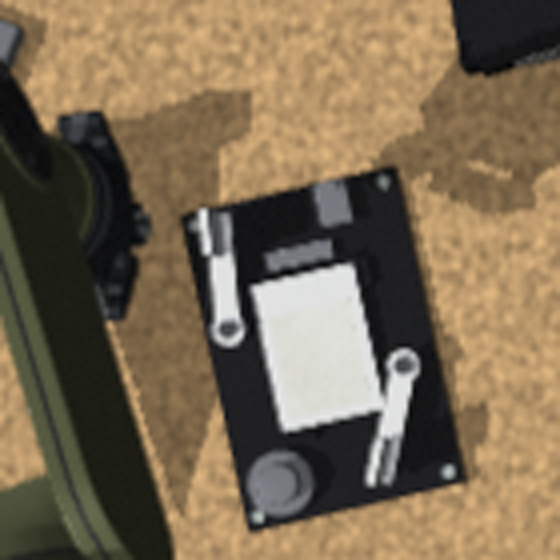

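Fingertip is shut and beside the far tab with about 9 mm clearance. I descend to 40 mm (arm top is 28, tab top 64), close the gap, and look.

```bash
python3 -m crank '[0,0,2.5,0,0,0,255, 0,0,2.5,0,0,0,255, 0,0,2.5,0,0,0,255, 0,0,1.7,0,0,0,255, 0,0,0,0,0,0,255, 0,0,0,0,0,0,255, -0.3,0,0,0,0,0,255, -0.3,0,0,0,0,0,255, -0.2,0,0,0,0,0,255, 0,0,0,0,0,0,255, 0,0,0,0,0,0,255]'
cat > shot.py <<'E'
import sys,cv2
from h import *
k=sys.argv[1]
for n,a,f in (("top",(slice(150,290),slice(80,220)),4),("scene",(slice(80,260),slice(330,500)),3.3)):
    c=cams.read_camera(n);cv2.imwrite(f"pics/{n}{k}full.png",c["image"][:,:,::-1])
    cv2.imwrite(f"pics/{n}{k}.png",cv2.resize(c["image"][a][:,:,::-1],None,fx=f,fy=f,interpolation=2))
a,b=[cv2.imread(f"pics/{n}{k}.png") for n in("top","scene")]
h=400;o=np.hstack([cv2.resize(x,(int(x.shape[1]*h/x.shape[0]),h)) for x in(a,b)]);cv2.imwrite(f"pics/both{k}.png",o)
E
python3 shot.py 2
```

```text
clock: 4.5
tool_pos: [0.5903, 0.3051, 0.0397]
tcp_rot: [[-0.117, 0.993, 0.001], [0.993, 0.117, 0.0], [0.0, 0.001, -1.0]]
ft_force: [0.1, 0.2, -0.2]
gripper_width: 0.0
```

View pics/both2.png

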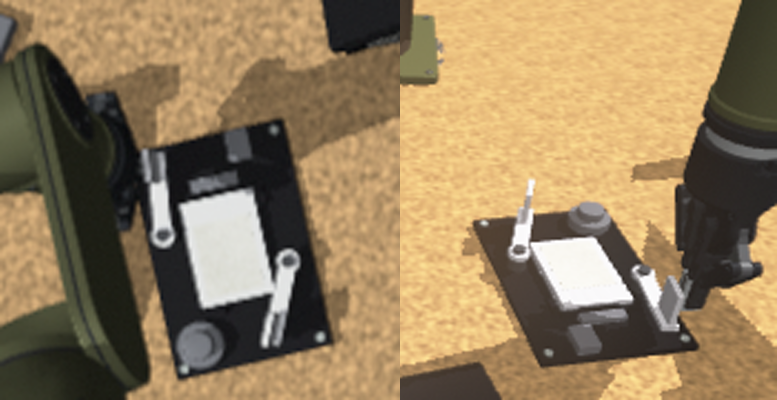

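The fingertip is now right at the outer face of the far tab (about (680,290) in the right half). I sweep it round the pivot, 5° per row.

```bash
python3 -m crank '[-0.55,0.1,0,0,0,5,255, -0.55,0.1,0,0,0,5,255, -0.55,0.1,0,0,0,5,255, -0.55,0.1,0,0,0,5,255, -0.55,0.1,0,0,0,5,255, -0.55,0.1,0,0,0,5,255, -0.55,0.1,0,0,0,5,255, -0.55,0.1,0,0,0,5,255, -0.55,0.1,0,0,0,5,255, -0.55,0.1,0,0,0,5,255, -0.55,0.1,0,0,0,5,255, -0.55,0.1,0,0,0,5,255, -0.55,0.1,0,0,0,5,255, -0.55,0.1,0,0,0,5,255, 0,0,0,0,0,0,255, 0,0,0,0,0,0,255]'; python3 shot.py 3
```

```text
clock: 6.2
tool_pos: [0.5704, 0.2344, 0.0393]
tcp_rot: [[0.892, 0.452, -0.0], [0.452, -0.892, 0.0], [-0.0, -0.0, -1.0]]
ft_force: [0.2, 0.1, -0.5]
gripper_width: 0.0
```

View pics/both3.png

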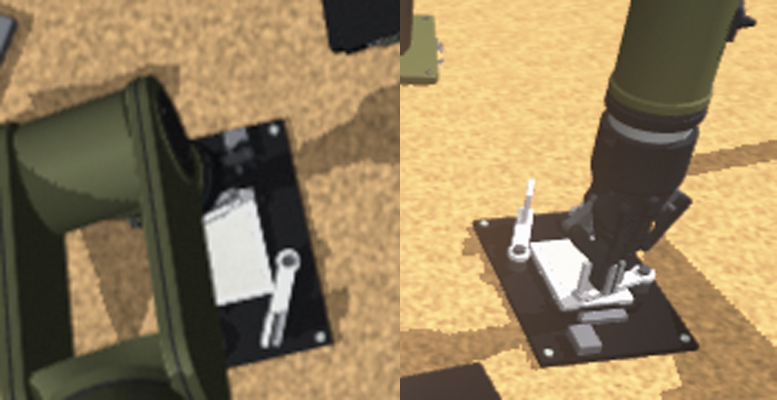

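Arm is at about 75° by geometry. I need about 15° more, then back off and look.

```bash
python3 -m crank '[-0.55,0.1,0,0,0,5,255, -0.55,0.1,0,0,0,5,255, -0.55,0.1,0,0,0,5,255, 0,0,0,0,0,0,255, 0,0,0,0,0,0,255]'; python3 -m crank '[0.5,0,0,0,0,0,255, 1.5,0,0,0,0,0,255, 1,0,0,0,0,0,255, 0,0,-3,0,0,0,255, 0,0,-4,0,0,0,255, 0,0,-4,0,0,0,255, 0,0,-2,0,0,0,255, 0,0,0,0,0,0,255, 0,0,0,0,0,0,255]'; python3 shot.py 4
```

```text
clock: 6.8
tool_pos: [0.5563, 0.2256, 0.0393]
tcp_rot: [[0.978, 0.206, -0.0], [0.206, -0.978, 0.0], [-0.0, -0.0, -1.0]]
ft_force: [-0.4, 0.8, 0.7]
gripper_width: 0.0
clock: 7.7
tool_pos: [0.5859, 0.2316, 0.1693]
tcp_rot: [[0.979, 0.204, 0.001], [0.204, -0.979, 0.0], [0.001, -0.0, -1.0]]
ft_force: [-0.4, -0.7, -0.7]
gripper_width: -0.0
```

View pics/both4.png

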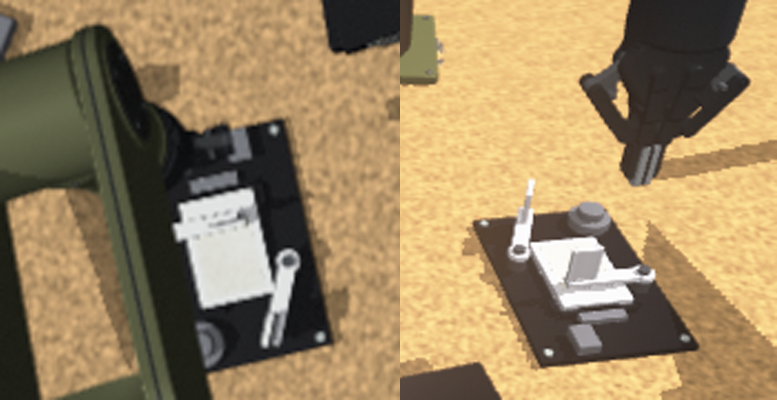

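```bash
cat > ov.py <<'E'
import sys,cv2
from h import *
k=sys.argv[1];F=float(sys.argv[2]);N=float(sys.argv[3]);y=np.radians(12.3)
c=cams.read_camera("scene");im=c["image"][:,:,::-1].copy()
s=7;x0,y0=355,150;big=cv2.resize(im[y0:y0+85,x0:x0+110],None,fx=s,fy=s,interpolation=2)
for piv,a in(((.5304,.2822),y-np.radians(F)),((.5046,.1660),y+np.pi-np.radians(N))):
    u=np.array([np.cos(a),np.sin(a)]);v=np.array([-u[1],u[0]]);p=np.array(piv)
    for L in([(.048,-.003,.064),(.078,-.003,.064),(.078,.003,.064),(.048,.003,.064)],[(0,-.008,.028),(.078,-.008,.028),(.078,.008,.028),(0,.008,.028)]):
        P=np.array([[*(p+r*u+l*v),z] for r,l,z in L]);q=(proj(c,P)-[x0,y0]+.5)*s-.5
        cv2.polylines(big,[q.round().astype(int)],True,(0,0,255),1)
cv2.imwrite(f"pics/ov{k}.png",big)
E
python3 ov.py 1 90 23
```

```text
(no output)
```

View pics/ov1.png

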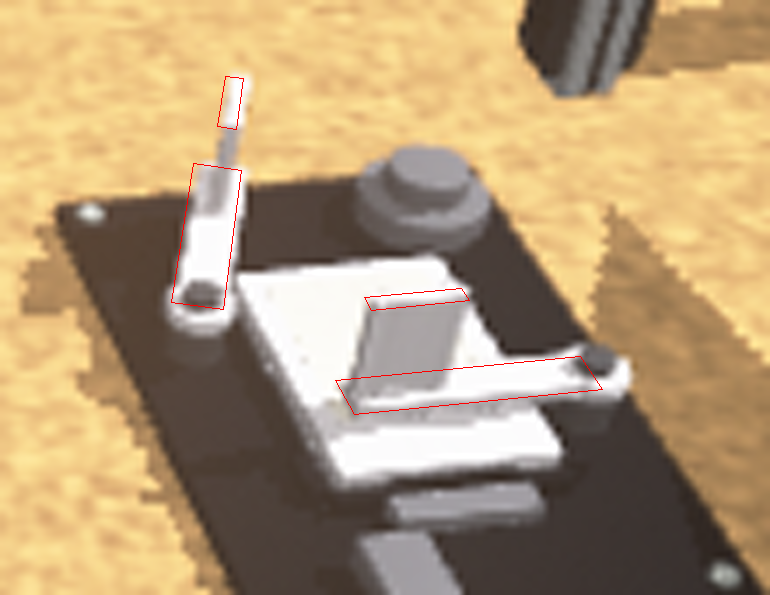

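Far arm fits the 90° model within a couple of degrees. Next is the near arm, starting above its outer side.

```bash
python3 -m crank '[-3.2,0.9,0,0,0,0,255, -3.2,0.9,0,0,0,0,255, -3.2,0.9,0,0,0,0,255, -3.2,0.9,0,0,0,0,255, -3.2,0.9,0,0,0,0,255, 0,0,0,0,0,-8.3,255, 0,0,0,0,0,-8.3,255, 0,0,0,0,0,-8.3,255, 0,0,0,0,0,-8.3,255, 0,0,0,0,0,-8.3,255, 0,0,0,0,0,-8.3,255, 0,0,0,0,0,-8.3,255, 0,0,0,0,0,-8.3,255, 0,0,0,0,0,0,255, 0,0,0,0,0,0,255]'; python3 shot.py 5;  python3 ov.py 2 90 24
```

```text
clock: 9.35
tool_pos: [0.4376, 0.1547, 0.1684]
tcp_rot: [[0.209, 0.978, -0.002], [0.978, -0.209, -0.0], [-0.001, -0.002, -1.0]]
ft_force: [-0.9, 0.1, 0.3]
gripper_width: -0.0005
```

View pics/both5.png

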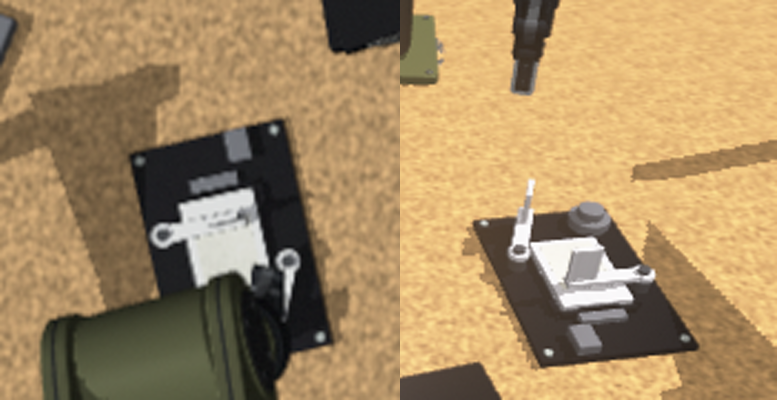

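View pics/ov2.png

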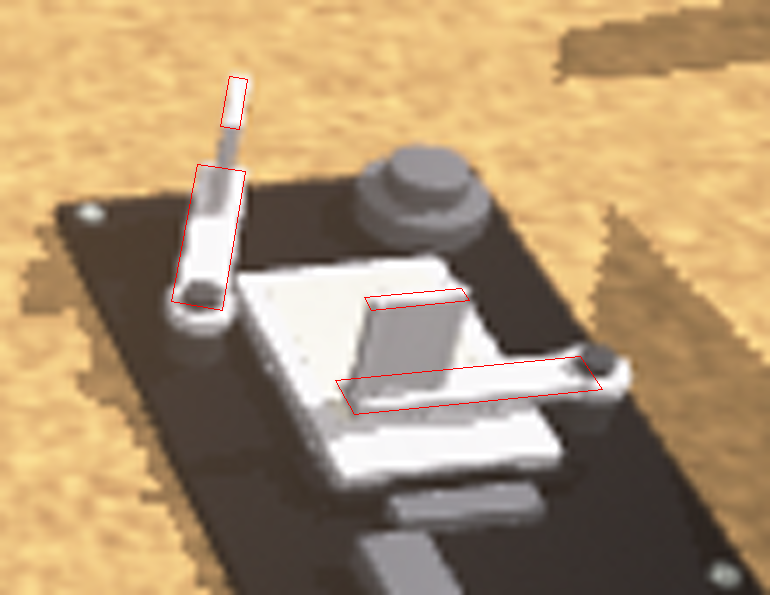

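```bash
python3 -m crank '[0,0,3.5,0,0,0,255, 0,0,3.5,0,0,0,255, 0,0,3.5,0,0,0,255, 0,0,2.3,0,0,0,255, 0,0,0,0,0,0,255, 0,0,0,0,0,0,255, 0.3,0,0,0,0,0,255, 0.3,0,0,0,0,0,255, 0.3,0,0,0,0,0,255, 0,0,0,0,0,0,255, 0,0,0,0,0,0,255]';python3 shot.py 6
```

```text
clock: 10.6
tool_pos: [0.4403, 0.1639, 0.0417]
tcp_rot: [[0.205, 0.979, 0.001], [0.979, -0.205, 0.0], [0.0, 0.001, -1.0]]
ft_force: [-0.8, 0.1, -0.1]
gripper_width: -0.0004
```

View pics/both6.png

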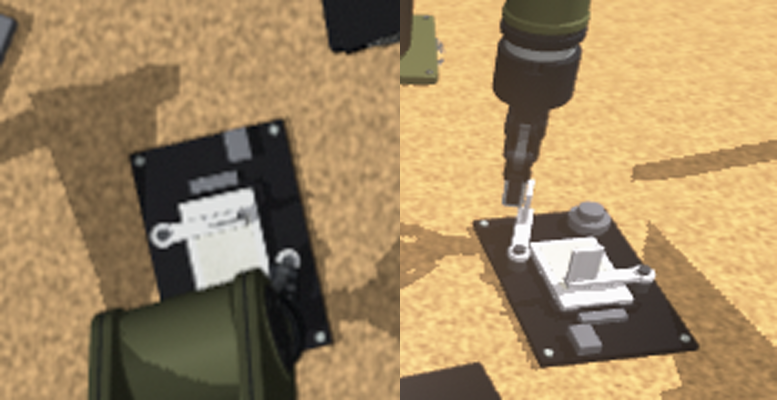

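The fingertip is at the near tab's outer side, around (515,195) in the right half. Now I sweep 65°.

```bash
python3 -m crank '[0.55,-0.1,0,0,0,5,255, 0.55,-0.1,0,0,0,5,255, 0.55,-0.1,0,0,0,5,255, 0.55,-0.1,0,0,0,5,255, 0.55,-0.1,0,0,0,5,255, 0.55,-0.1,0,0,0,5,255, 0.55,-0.1,0,0,0,5,255, 0.55,-0.1,0,0,0,5,255, 0.55,-0.1,0,0,0,5,255, 0.55,-0.1,0,0,0,5,255, 0.55,-0.1,0,0,0,5,255, 0.55,-0.1,0,0,0,5,255, 0,0,0,0,0,0,255, 0,0,0,0,0,0,255]'; python3 ov.py 3 90 84
```

```text
clock: 12.1
tool_pos: [0.4711, 0.2196, 0.0412]
tcp_rot: [[0.95, 0.314, -0.0], [0.314, -0.95, -0.0], [-0.0, 0.0, -1.0]]
ft_force: [0.2, 0.4, -0.2]
gripper_width: -0.0002
```

View pics/ov3.png

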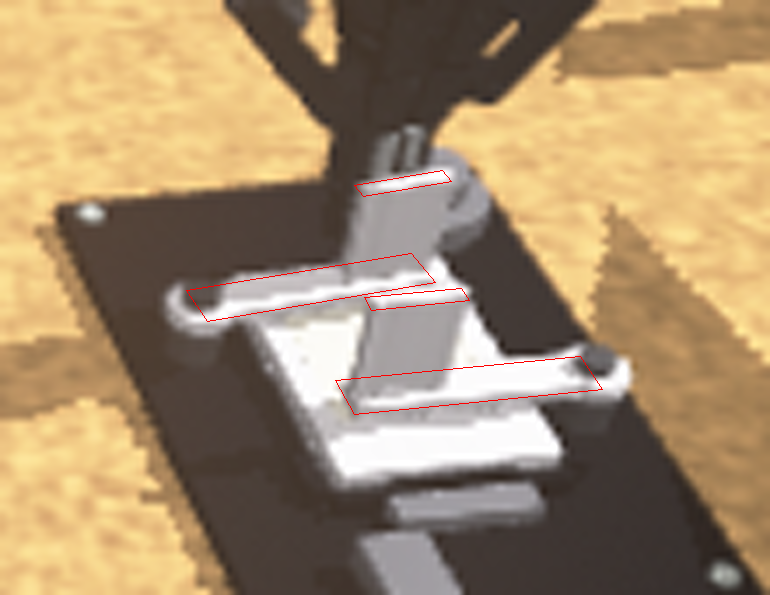

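```bash
python3 -m crank '[0.4,-0.07,0,0,0,3.5,255, 0.4,-0.07,0,0,0,3.5,255, 0,0,0,0,0,0,255, 0,0,0,0,0,0,255]'; python3 -m crank '[-0.5,0,0,0,0,0,255, -1,0,0,0,0,0,255, 0,0,0,0,0,0,255, 0,0,-3,0,0,0,255, 0,0,-4,0,0,0,255, 0,0,-4,0,0,0,255, 0,0,0,0,0,0,255, 0,0,0,0,0,0,255]'; python3 ov.py 4 90 90
```

```text
clock: 12.55
tool_pos: [0.4784, 0.2231, 0.0413]
tcp_rot: [[0.981, 0.196, 0.0], [0.196, -0.981, -0.0], [0.0, 0.0, -1.0]]
ft_force: [-0.2, -0.3, -0.6]
gripper_width: -0.0002
clock: 13.35
tool_pos: [0.4641, 0.2206, 0.1524]
tcp_rot: [[0.981, 0.194, 0.003], [0.194, -0.981, 0.001], [0.003, -0.001, -1.0]]
ft_force: [-0.1, -0.5, -0.1]
gripper_width: -0.0002
```

View pics/ov4.png

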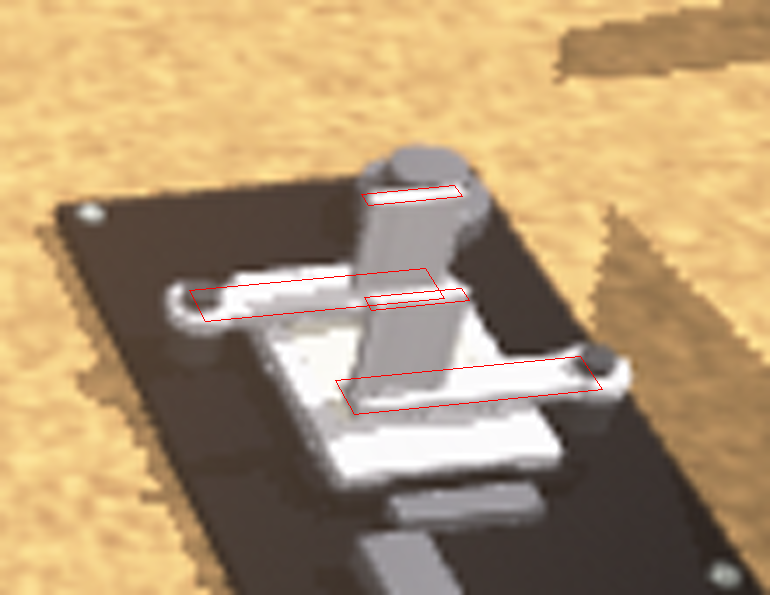

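Both arms match the 90° model within about 3 px, and 9° would be about 20 px. Now the button: I move above it and stop just short.

```bash
python3 -m crank '[-1,-1.2,0,0,0,0,255, -1,-1.2,0,0,0,0,255, -1,-1.1,0,0,0,0,255, 0,0,0,0,0,0,255, 0,0,3,0,0,0,255, 0,0,3,0,0,0,255, 0,0,3,0,0,0,255, 0,0,2,0,0,0,255, 0,0,0.4,0,0,0,255, 0,0,0,0,0,0,255, 0,0,0,0,0,0,255, 0,0,0,0,0,0,255]'; python3 shot.py 7
```

```text
clock: 14.6
tool_pos: [0.4285, 0.2495, 0.0385]
tcp_rot: [[0.981, 0.194, 0.002], [0.194, -0.981, 0.001], [0.003, -0.001, -1.0]]
ft_force: [0.6, 0.8, 1.4]
gripper_width: -0.0001
```

View pics/both7.png

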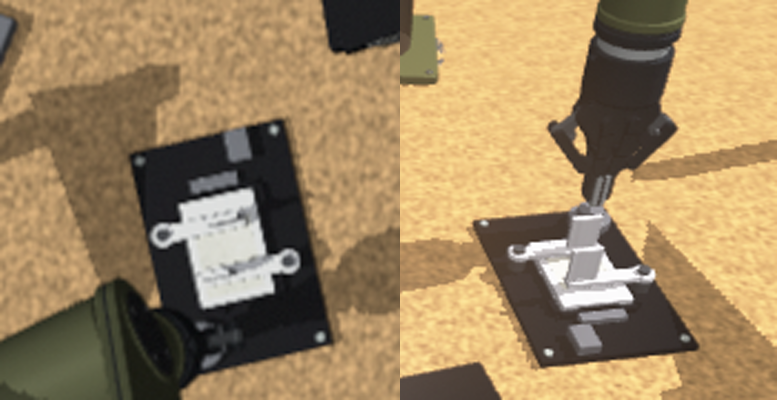

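Top view confirms both arms parallel to the plate's short side. I press in small steps, watching the force.

```bash
python3 -m crank '[0,0,0.3,0,0,0,255, 0,0,0.3,0,0,0,255, 0,0,0,0,0,0,255, 0,0,0,0,0,0,255]'; python3 -m crank '[0,0,0.2,0,0,0,255, 0,0,0.1,0,0,0,255, 0,0,0,0,0,0,255, 0,0,0,0,0,0,255]'
```

```text
clock: 15.1
tool_pos: [0.4273, 0.2488, 0.0311]
tcp_rot: [[0.981, 0.193, -0.0], [0.193, -0.981, -0.0], [-0.0, 0.0, -1.0]]
ft_force: [-0.1, 0.1, 0.3]
gripper_width: 0.0
clock: 15.5
tool_pos: [0.4277, 0.249, 0.0284]
tcp_rot: [[0.981, 0.194, 0.0], [0.194, -0.981, 0.0], [0.0, -0.0, -1.0]]
ft_force: [-0.9, 0.2, 2.7]
gripper_width: -0.0006
```

Contact at about 30 mm height (2.7 N). I continue down.

```bash
python3 -m crank '[0,0,0.2,0,0,0,255, 0,0,0.1,0,0,0,255, 0,0,0,0,0,0,255, 0,0,0,0,0,0,255]';  python3 -m crank '[0,0,0.15,0,0,0,255, 0,0,0,0,0,0,255, 0,0,0,0,0,0,255]'
```

```text
clock: 15.9
tool_pos: [0.4277, 0.249, 0.0254]
tcp_rot: [[0.981, 0.193, 0.0], [0.193, -0.981, 0.0], [0.0, -0.0, -1.0]]
ft_force: [-0.7, 0.3, 4.3]
gripper_width: 0.0003
clock: 16.2
tool_pos: [0.4276, 0.249, 0.024]
tcp_rot: [[0.981, 0.194, 0.0], [0.194, -0.981, 0.0], [0.0, -0.0, -1.0]]
ft_force: [0.0, 0.1, 6.1]
gripper_width: 0.0001
```

```bash
python3 -m crank '[0,0,0.1,0,0,0,255, 0,0,0,0,0,0,255, 0,0,0,0,0,0,255]';  python3 -m crank '[0,0,0.1,0,0,0,255, 0,0,0,0,0,0,255, 0,0,0,0,0,0,255]'
```

```text
clock: 16.5
tool_pos: [0.4277, 0.249, 0.0239]
tcp_rot: [[0.981, 0.194, 0.001], [0.194, -0.981, 0.0], [0.001, -0.0, -1.0]]
ft_force: [-1.7, -0.7, 15.2]
gripper_width: -0.0002
clock: 16.8
tool_pos: [0.4277, 0.249, 0.0237]
tcp_rot: [[0.981, 0.194, 0.001], [0.194, -0.981, 0.001], [0.001, -0.0, -1.0]]
ft_force: [-4.0, -1.7, 23.2]
gripper_width: -0.0003
```

The force jumps with the height stuck at 23.8 mm, so the button is on its stop. I lift off and retreat.

```bash
python3 -m crank '[0,0,-0.5,0,0,0,255, 0,0,-1,0,0,0,255, 0,0,-3,0,0,0,255, 0,0,-4,0,0,0,255, 0,0,-4,0,0,0,255, 0,0,-4,0,0,0,255, -2,2,0,0,0,0,255, -2,3,0,0,0,0,255, 0,4,0,0,0,0,255, 0,4,0,0,0,0,255, 0,4,0,0,0,0,255, 0,0,0,0,0,0,255, 0,0,0,0,0,0,255, 0,0,0,0,0,0,255]'; python3 shot.py 8; python3 ov.py 5 90 90
python3 - <<'E'
import cv2,numpy as np
for n in("top","scene"):
    a=cv2.imread(f"pics/{n}0.png");b=cv2.imread(f"pics/{n}8full.png")
    cv2.imwrite(f"pics/{n}8d.png",np.hstack([cv2.resize(x,(400,300),interpolation=3) for x in(b,cv2.absdiff(a,b))]))
E
```

```text
clock: 18.2
tool_pos: [0.4206, 0.075, 0.1866]
tcp_rot: [[0.981, 0.194, -0.001], [0.194, -0.981, 0.001], [-0.001, -0.001, -1.0]]
ft_force: [0.0, -0.5, 0.5]
gripper_width: 0.0001
```

View pics/both8.png

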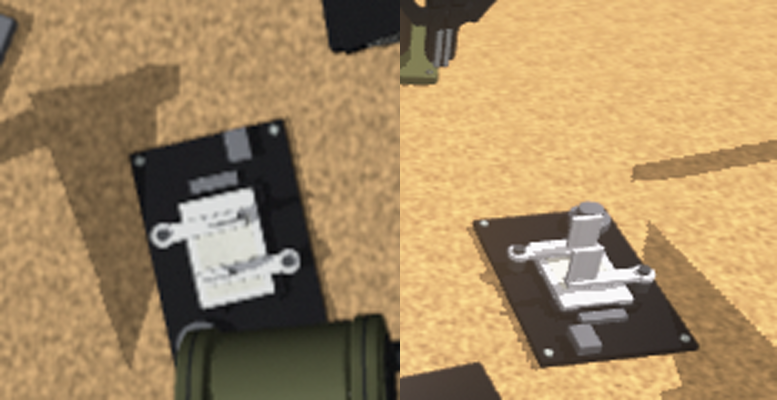

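View pics/ov5.png

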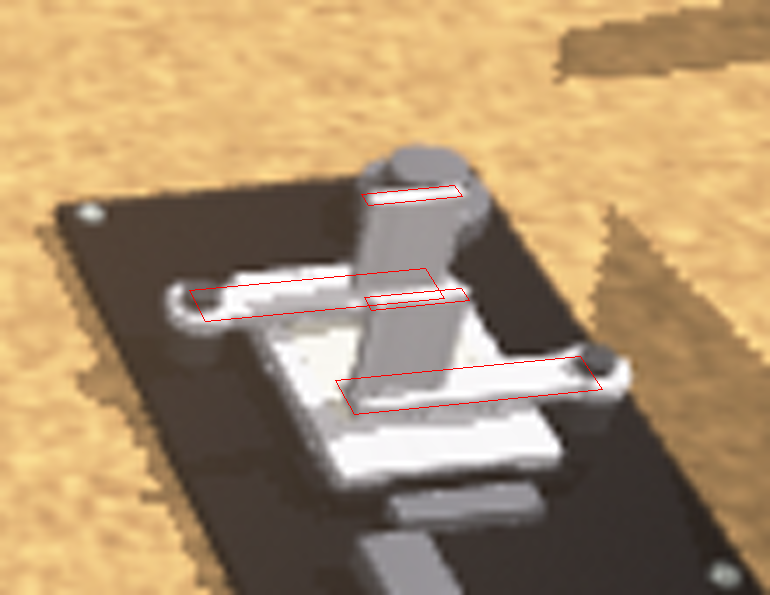

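View pics/top8d.png

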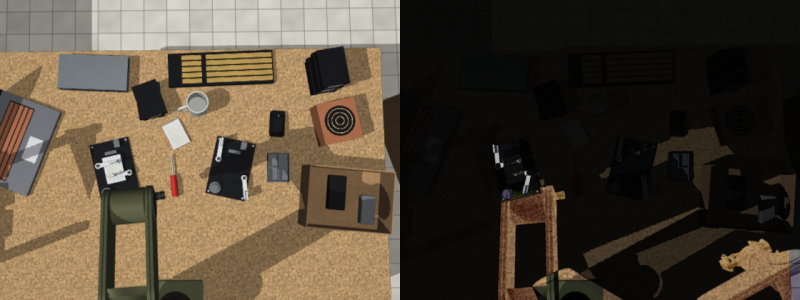

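The difference picture shows only the loaded cradle's arms and the robot with its shadows changed. The drive is in place, and the button looks as high as before the press (top face at (430,163) in both overlays). I'm handing in.

```bash
python3 - <<'E'
from bench import ctrl
s=ctrl.get_state();print(s["clock"],abs(s["joint_vel"]).max());print(ctrl.hand_in())
E
```

```text
18.35 0.13927038016048987
the job is handed in; nothing more can be done
None
```

I swung both arms of the loaded cradle across the drive with the shut fingertip, then pressed that cradle's button to its stop and let it come back up. I handed the job in at 18.4 s of the 58 s allowed; it reports no verdict.

- **Arms:** in the last pictures both arms matched a 90° model to about 3 pixels, where the 9° tolerance would be about 20. By hand-read pixels in the top view, they lay within about 2° of the plate's short side.
- **Button:** the tip stopped about 6 mm below first contact, and the force rose to 23 N. After I lifted off, the button's top face was back where it had been before the press.
- **Drive and bystanders:** comparing the top view with the first picture, I saw only the loaded cradle's arms, the robot and its shadows changed. The drive lies where it was.
- **Robot:** it stands at 0.187 m height, clear of everything.

No check failed or disagreed. The button's return was seen only in the side camera, because the robot partly hid it in the top view.

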